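# Lock the battery cap of a readout box with a screwdriver

## Robot

A 6-joint arm with a two-finger parallel gripper is mounted at the origin on a cart in front of the work surface, level with it; the furniture and walls round the work are solid. World frame = base frame: x ahead of the robot, y to its left, z up, the work surface at z = 0. Lengths are in mm, angles in rad, forces in N, time in s.
With the tool pointing down it reaches from about 400 to 925 mm from the base axis. Payload 12.5 kg.
Tool frame: the origin (TCP) lies between the finger pads; the fingertips stand 25 mm ahead of it and the grasp point (between the pads) lies 6 mm ahead of it; z points along the fingers, y is the line along which they close (so a half turn about z gives the same grasp; the last joint's range is limited). The gripper opens to 95 mm and grips with 3 to 60 N. Pads are 20 mm wide; open, the fingers measure 119 mm over their backs; the gripper's body (75 mm by 180 mm) begins 59 mm behind the grasp point.
Start: joints at [-1.332, 0.491, 1.559, -0, 1.092, -0.106], TCP at [211.278, -588.222, 239.661] pointing down, gripper open.
Joint ranges: [-3.1, 3.1], [-0.84, 2.19], [0.05, 2.79], [-1.13, 4.28], [0.06, 2.93], [-2.69, 2.69]. Speed limits (rad/s): [2.22, 2.22, 2.79, 3.14, 3.14, 3.14].

## Interface

Orientations are given as [roll, pitch, yaw] about the fixed x, y, z axes, in that order (R = Rz(yaw) Ry(pitch) Rx(roll)).
In Python, from cell import state, read_camera, job_done, cut_out gives the robot as it stands. The module is installed in compiled form; this text tells all that it offers.
- The arm moves only by the tool jog_arm, never from a script. Its argument "motion" is a list of rows, each a list of 2 entries, a list of its own where there are three numbers: the shift along the tool's x, y, z in mm, then the turn about the tool's z in rad. A call has 1 to 5 rows; each row is the pose to reach, as a shift and turn from the pose commanded when the call began, along the tool's axes at that moment; what a row does not reach only later rows make up. A row lasts 1/10 s, in which the tool goes at most 50 mm and 8.59 degrees, less where a joint would pass 70% of its speed; a pose out of reach is approached as far as the arm can. A call with a gripper value outside its range is refused whole. "grip" is the closure, from 0 (fully open) to 1 (shut), set as the call begins (left out, the last holds). The fingers move at their own pace and stop on an object; the grip force is fixed at half the most. Time passes only in rows, so rows that repeat a pose let the fingers close. It gives the time, the measured TCP pose, the force, the opening and the grip force at its end, in the units of the state.
- state(): the state, without advancing time (a new reading comes with each control period).
- read_camera(name): name is "scene" or "top" or "wrist"; returns a dict with "img" (400x640x3 uint8, blue, green, red), "vertical_fov" (degrees; the focal length in pixels is half the picture's height over the tangent of half this angle, whatever the lens; pixels are square), "cx", "cy" (the principal point, pixels), "extrinsics" (4x4, takes a point from camera to world coordinates). Camera axes: x right, y up, looking along -z (the intrinsics and any distortion apply to the point x, -y, -z); pixel columns grow to the right and rows downward; lengths in mm; the calibration is good to about 2 mm. A picture is of the moment at which its call begins. There is no depth.
- job_done(): hands the job in; it is judged then, once.
Trained networks look in a picture, given as the dict that the camera call returned (one of the last four; its "shot" number tells which), for a name from the list of things; names that differ only in an ending like _2 or _b are one class to them, and where a whole thing is asked for, a point or a joint stands for the part that bears it (a point fixed in the world has none). Each returns a list of dicts, best first, with "p" (0 to 1); they miss things now and then, are a little off and sometimes report something else, mostly with a low value. They report only what shows in the picture. A call takes as long as a camera call. They do not tell look-alikes from the thing itself.
- cut_out(name, picture): "region" (400x640 bool, what is visible of it) and "box" ([left, top, right, bottom] in pixels, round what is visible of it).
The state is a dict: "t": time; "joints": joint angles; "qvel": joint speeds; "tau": joint torques, N m; "eef_pos": TCP position; "tcp_rot": TCP orientation; "ft_force": force on the tool from outside, world axes, zero at the start; "moment": the same for the moment, N m; "opening": opening from 0.0 (shut) to 1.0 (fully open); "grip_force": force on a finger pad.
Only numpy, scipy, OpenCV 4.12 (cv2) and the standard library are available. Lean on these libraries where they do the work, as an engineer would, in place of code of your own. Each camera call takes 0.05 s, during which the arm holds its last target. There are 200 camera calls.

## Task

Lock the slotted, spring-loaded battery cap of the readout box: take the screwdriver from its stand, set its blade in the slot, push the cap down firmly but gently (about 18 N; more than 25 N would damage it) and, keeping it pushed down, turn it clockwise about a quarter turn past its catch, then ease off so that it springs up locked. Turn the cap only with the screwdriver, do not shove the V-block that stands between stand and box, and put the screwdriver back upright in its stand, fully home.

Things in the scene. Friction and masses are not known exactly. Their poses are not given: they have to be found in the camera images.
- screwdriver: Short screwdriver standing upright, blade down, in its stand; 130 mm long, 0.12 kg. Origin at the middle of the blade's tip, z up along the shaft to the handle. Flat steel blade 14 mm wide along its x and 3 mm thick along its y; round shank 9 mm across; steel collar 32 mm across at 55 to 60 mm above the tip, which rests on the stand; black square handle 24 x 24 mm (flats across x and across y) from 60 to 130 mm above the tip.
- stand: Wooden block 70 x 70 mm, 65 mm high, fixed to the bench, with one upright round through hole 20 mm across in its middle, chamfered 3 mm. Origin at the centre of its underside, z up. With the screwdriver home, its collar rests on the top and its tip is 10 mm above the bench.
- readout: Grey readout box, 120 (x) x 90 (y) mm, 45 mm high, fixed to the bench; origin at the centre of its underside, z up. A black upright tube, 52 mm across, stands out of its top and holds the round aluminium battery cap, 36 mm across, whose face is 6 mm above the tube's rim. On the rim one white dot marks the open position (towards +x), two dots the locked one.
- box_top (a point): Centre of the readout box's top face, axes as the box's. The cap's own place is not measured: its axis lies up to 3 mm from here in x and in y and its face 12 to 28 mm above: feel for it. One slot crosses the whole face through its centre, 5 mm wide (edges chamfered 0.8 mm), 5 mm deep, along the box's x at cap_turn 0.
- cap_turn (a joint): Turn of cap and slot, rad, clockwise from above; hard stops at -0.05 and 1.6; starts at 0 to 0.25, drag 0.025 N m. A catch blocks it from 0.35 to 1.25 unless the cap is pushed down over 4.8 mm: its spring yields from 7 N, clears the catch at 13 N and bottoms 6 mm down at 14.5 N; 16 to 20 N holds it down well. Locked beyond 1.27 (aim for 1.45); let go, it springs up and stays.
- v_block: Ground steel V-block, 42 x 45 mm, 35 mm high, standing loose between stand and box, origin at the centre of its underside.
Not all that is in view belongs to the job. Of the things like the screwdriver, leave any that is green; of the rest the smaller one is meant. There is more than one size of the stand; the one meant has the size given above.

How it is judged:
By the outcome, as a careful person would: the job done as asked, in the order asked, and still so for the second after the job is handed in, with the robot touching nothing.
It also fails if it takes over 72 s, if anything falls off the work surface, if the arm or the gripper's body presses on something with over 40 N, if the wrist force passes 120 N, or if a joint passes its speed limit or range.

## Working session

There is one attempt and no reset: what is moved stays moved. The work goes in short steps, Python scripts to look and compute and a tool call to move; the robot and the scene stay as the last step left them, time stands still between calls to the robot, and variables do not carry over. Pictures are saved under pics/ and viewed, at most 10 in all, crops included, and the job is handed in when it is done.

Besides the shell and the picture viewer there is one more tool, called as name(argument=value, ...), one argument or row to a line, values as JSON. jog_arm: Moves the arm, as the interface text tells. Its arguments: {"type":"object","properties":{"motion":{"type":"array"},"grip":{"type":"number"}},"required":["motion"]}

```bash
mkdir -p pics
cat > h.py <<'E'
import numpy as np, cv2
from cell import state, read_camera, job_done, cut_out
def ray(p,u,v):
    f=200/np.tan(np.radians(p['vertical_fov'])/2); E=np.array(p['extrinsics'])
    d=E[:3,:3]@np.array([(u-p['cx'])/f,-(v-p['cy'])/f,-1]); return E[:3,3],d/np.linalg.norm(d)
def atz(p,u,v,z):
    o,d=ray(p,u,v); return o+d*(z-o[2])/d[2]
def proj(p,X):
    f=200/np.tan(np.radians(p['vertical_fov'])/2); E=np.array(p['extrinsics'])
    c=E[:3,:3].T@(np.array(X,float)-E[:3,3]); return p['cx']+f*c[0]/-c[2], p['cy']-f*c[1]/-c[2]
E
python3 - <<'E'
from h import *
s=state(); print(s)
for c in('scene','top','wrist'):
    p=read_camera(c); cv2.imwrite(f'pics/{c}0.png',p['img']); print(c,p['vertical_fov'],p['cx'],p['cy'],np.round(p['extrinsics'],3).tolist(), [k for k in p])
    for n in('screwdriver','stand','readout','v_block','cap_turn'):
        for r in cut_out(n,p): print(n,round(r['p'],2),r['box'],int(r['region'].sum()))
E
```

```text
{'t': 0.0, 'joints': array([-1.33155240e+00,  4.91578168e-01,  1.55945862e+00, -8.66434795e-06,
        1.09169513e+00, -1.05598021e-01]), 'qvel': array([-0.00081283, -0.00066175,  0.00059811, -0.00065958, -0.00018151,
       -0.00050736]), 'tau': array([-3.15790828e-06, -6.12661815e+01, -2.58182484e+01,  6.91680377e-02,
        4.82427387e-02, -1.11504060e-04]), 'eef_pos': array([ 211.24856371, -587.98430514,  239.04701567]), 'tcp_rot': array([-3.14045894e+00, -1.12438063e-04,  3.44845884e-01]), 'ft_force': array([-0.13552644,  0.39354085,  0.18726991]), 'moment': array([-0.02524761,  0.03994136, -0.00637206]), 'grip_force': 0.0, 'opening': 0.9977351820131758}
scene 49.71128529093073 314.1492354423785 194.94209744150436 [[-0.672, 0.326, -0.665, -207.133], [-0.74, -0.318, 0.593, 587.426], [-0.018, 0.891, 0.455, 551.742], [0.0, 0.0, 0.0, 1.0]] ['img', 'vertical_fov', 'cx', 'cy', 'extrinsics', 'shot']
screwdriver 0.84 [326.4, 144.0, 339.8, 177.6] 228
screwdriver 0.55 [333.1, 155.0, 345.9, 187.5] 346
stand 0.58 [319.3, 177.4, 350.5, 213.7] 768
readout 0.65 [207.0, 225.4, 274.2, 272.1] 1
[... 243 characters left out ...]
08.971], [0.0, 0.0, 0.0, 1.0]] ['img', 'vertical_fov', 'cx', 'cy', 'extrinsics', 'shot']
screwdriver 0.68 [358.8, 211.2, 384.8, 231.6] 355
screwdriver 0.59 [353.9, 178.5, 370.8, 190.7] 150
screwdriver 0.56 [379.6, 135.9, 396.9, 156.6] 222
stand 0.89 [387.2, 244.6, 438.9, 287.7] 1926
stand 0.56 [348.0, 174.4, 374.4, 201.6] 692
v_block 0.59 [300.8, 183.4, 315.8, 199.6] 255
cap_turn 0.54 [226.9, 184.9, 244.4, 197.3] 150
wrist 69.45506680989978 327.79114909897885 198.69421780359252 [[0.338, 0.913, 0.23, 276.051], [-0.941, 0.328, 0.082, -565.93], [-0.001, -0.244, 0.97, 384.685], [0.0, 0.0, 0.0, 1.0]] ['img', 'vertical_fov', 'cx', 'cy', 'extrinsics', 'shot']
stand 0.76 [0.0, 0.0, 146.6, 72.3] 7516
```

Run:
```python
from h import *
a=cv2.imread('pics/scene0.png');b=cv2.imread('pics/top0.png')
# top crop x 190..450, y 110..300 
c=cv2.resize(b[115:305,195:462],(800,570),interpolation=cv2.INTER_CUBIC); cv2.imwrite('pics/topc.png',c)
c=cv2.resize(a[120:300,190:400],(700,600),interpolation=cv2.INTER_CUBIC); cv2.imwrite('pics/scenec.png',c)
```

```text
(no output)
```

View pics/topc.png

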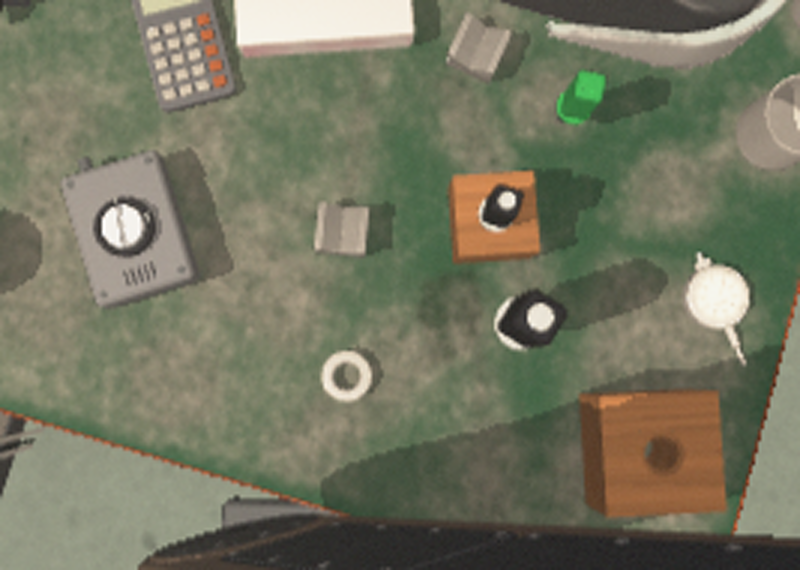

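View pics/scenec.png

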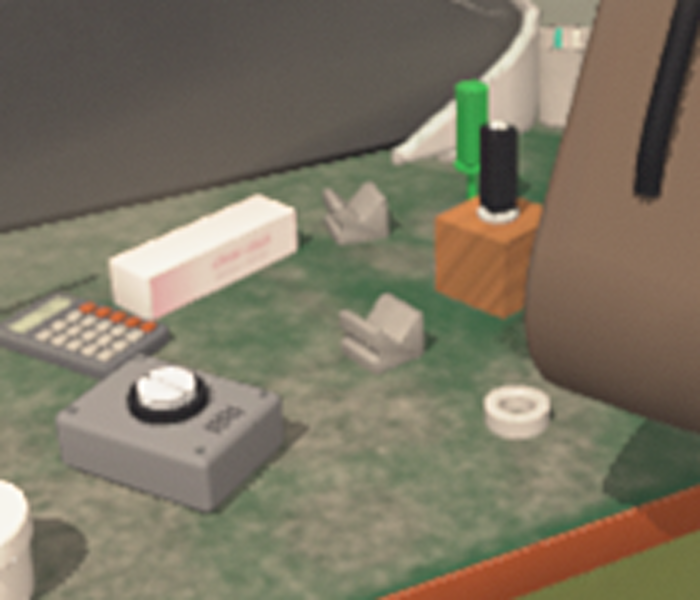

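Run:
```python
from h import *
p=read_camera('top')
def c(u,v,z): return np.round(atz(p,195+u/2.996,115+v/3,z),0)[:2]
print('stand top corners',[c(*q,65) for q in((452,175),(535,170),(540,250),(457,262))])
print('driver top',c(507,202,140),'collar',c(500,212,68))
print('box corners',[c(*q,45) for q in((64,180),(155,153),(192,275),(103,305))],'cap',c(124,224,65))
print('bigdriver top',c(540,317,170),'base',c(515,325,10))
print('vblock',c(345,228,30), 'slot', c(118,203,65),c(128,240,65))
print('ring',c(347,376,15),'bigstand',c(655,450,80))
```

```text
stand top corners [array([533., -97.]), array([ 539., -168.]), array([ 471., -174.]), array([ 458., -103.])]
driver top [ 500. -136.] collar [ 502. -139.]
box corners [array([521., 240.]), array([548., 162.]), array([442., 125.]), array([414., 200.])] cap [482. 181.]
bigdriver top [ 408. -159.] base [ 409. -161.]
vblock [489.  -6.] slot [500. 187.] [468. 177.]
ring [359. -12.] bigstand [ 306. -270.]
```

jog_arm(
  motion=[
    [[38,-29,-6],-0.145],
    [[76,-59,-12],-0.29],
    [[114,-88,-18],-0.435],
    [[152,-117,-24],-0.58],
    [[190,-147,-30],-0.725],
  ],
  grip=0,
)

```text
t: 1.45
eef_pos: [341.1, -384.1, 270.0]
tcp_rot: [3.141, 0.0, 1.075]
ft_force: [0.9, -0.6, 0.2]
opening: 1.0
grip_force: 0.0
```

jog_arm(
  motion=[
    [[48,3,0],-0.145],
    [[96,7,0],-0.29],
    [[144,10,0],-0.435],
    [[192,13,0],-0.58],
    [[240,16,0],-0.725],
  ],
)

```text
t: 1.95
eef_pos: [470.5, -181.0, 269.9]
tcp_rot: [3.141, 0.001, 1.801]
ft_force: [-0.2, -0.1, 0.3]
opening: 1.002
grip_force: 0.0
```

Run:
```python
from h import *
s=state(); print(s['t'],s['eef_pos'],s['tcp_rot'])
p=read_camera('wrist'); cv2.imwrite('pics/w1.png',p['img'])
np.save('w1.npy',p,allow_pickle=True)
for n in('screwdriver','stand'):
    for r in cut_out(n,p): print(n,round(r['p'],2),r['box'],int(r['region'].sum()))
for X in([500,-136,140],[500,-136,65],[500,-136,70]): print(proj(p,X))
```

```text
1.95 [ 470.47442462 -180.99715274  269.91315813] [3.14113934e+00 5.34722534e-04 1.80074388e+00]
screwdriver 0.61 [156.8, 26.0, 287.0, 147.9] 3755
screwdriver 0.59 [348.9, 142.3, 384.2, 172.7] 866
stand 0.78 [131.5, 169.5, 240.7, 262.9] 6832
stand 0.68 [327.8, 118.8, 396.7, 180.5] 2791
(np.float64(368.5263858946228), np.float64(159.038601473538))
(np.float64(359.9354963147994), np.float64(152.097621069692))
(np.float64(360.3945243757378), np.float64(152.46849125096767))
```

View pics/w1.png

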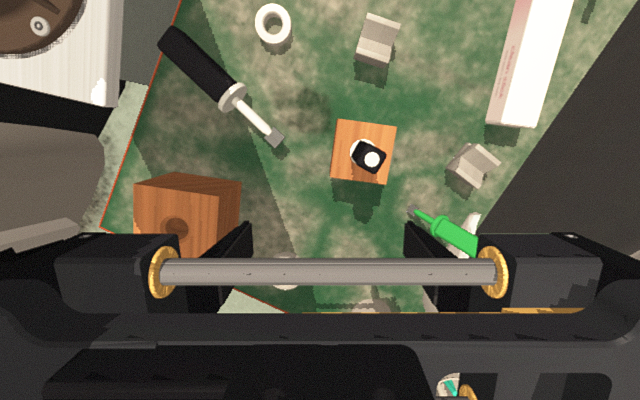

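Run:
```python
from h import *
p=np.load('w1.npy',allow_pickle=True).item()
for q in((280,140),(165,40),(235,95)): print(q,np.round(atz(p,*q,10)))
t=read_camera('top');cv2.imwrite('pics/t2.png',t['img'])
a=t['img'][115:305,195:462]; a=cv2.resize(a,(600,426),interpolation=cv2.INTER_CUBIC)
w=p['img'][100:200,310:420]; w=cv2.resize(w,(600,545),interpolation=cv2.INTER_CUBIC)
cv2.imwrite('pics/t2c.png',a);cv2.imwrite('pics/w1c.png',w)
```

```text
(280, 140) [ 396. -148.   10.]
(165, 40) [230. -59.  10.]
(235, 95) [ 327. -104.   10.]
```

View pics/t2c.png

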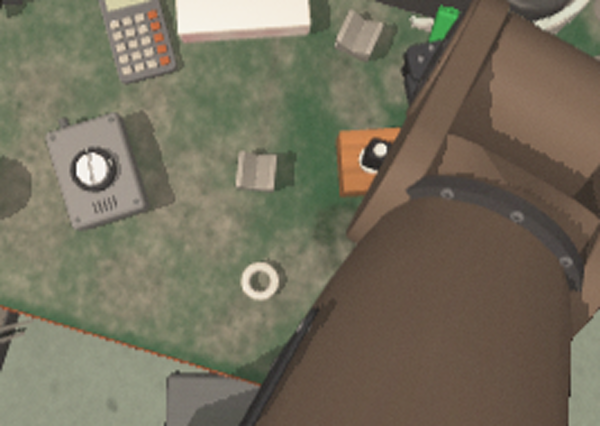

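View pics/w1c.png

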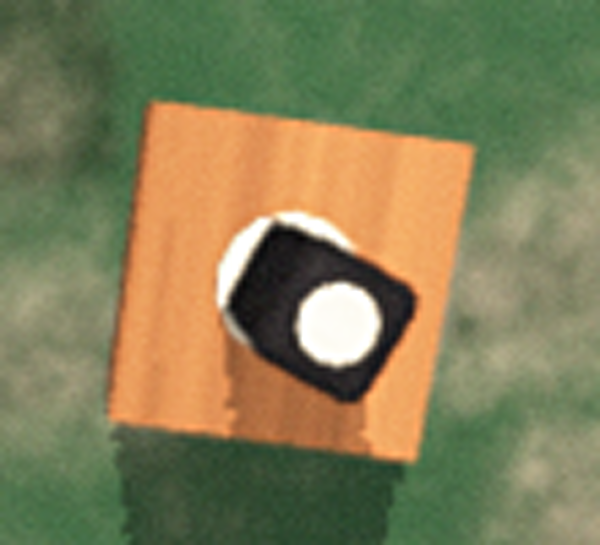

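Run:
```python
from h import *
p=np.load('w1.npy',allow_pickle=True).item()
k=600/110
def c(u,v,z): return atz(p,310+u/k-.4,100+v/k-.4,z)[:2]
print('top',c(340,323,140)); 
a=c(415,300,140);b=c(350,402,140);d=b-a;print(a,b,'yaw edge',np.arctan2(d[1],d[0]),np.linalg.norm(d))
C=[c(*q,65) for q in((150,102),(474,147),(415,462),(108,422))];print(np.round(C,1),np.mean(C,0)); e=C[1]-C[0];print(np.arctan2(e[1],e[0]),np.linalg.norm(e))
print(c(292,270,70))
```

```text
top [ 503.09534149 -135.05984806]
[ 514.71370819 -128.25710116] [ 508.47995335 -148.04981179] yaw edge -1.8759135312587132 20.751170892560612
[[ 464.1 -104.2]
 [ 534.3  -97.4]
 [ 541.  -166.9]
 [ 471.2 -173.8]] [ 502.64405389 -135.57091   ]
0.09710015128478061 70.58960189342923
[ 502.14579641 -131.44566021]
```

jog_arm(
  motion=[
    [[19,21,15],0.13],
    [[37,42,30],0.27],
    [[37,42,55],0.4],
    [[37,42,75],0.53],
    [[37,42,75],0.53],
  ],
)

```text
t: 2.65
eef_pos: [501.1, -138.3, 192.6]
tcp_rot: [-3.137, -0.0, 1.26]
ft_force: [0.8, 0.7, 0.7]
opening: 1.002
grip_force: 0.0
```

Run:
```python
from h import *
s=state(); print(s['t'],s['eef_pos'],s['tcp_rot'])
p=read_camera('wrist'); np.save('w2.npy',p,allow_pickle=True)
u,v=proj(p,[503,-135.4,140]);print(u,v, [ (r['p'],r['box']) for r in cut_out('screwdriver',p)])
cv2.imwrite('pics/w2c.png',cv2.resize(p['img'][100:260,200:440],(720,480),interpolation=cv2.INTER_CUBIC))
```

```text
2.65 [ 501.14253394 -138.30250871  192.60104874] [-3.13744035e+00 -1.47115217e-04  1.26016422e+00]
328.4404424739872 218.52334488663513 [(0.9, [74.2, 174.3, 243.3, 231.9]), (0.88, [422.4, 205.0, 551.2, 235.7]), (0.66, [248.6, 37.6, 305.7, 94.7]), (0.57, [312.6, 182.6, 343.5, 231.1])]
```

View pics/w2c.png

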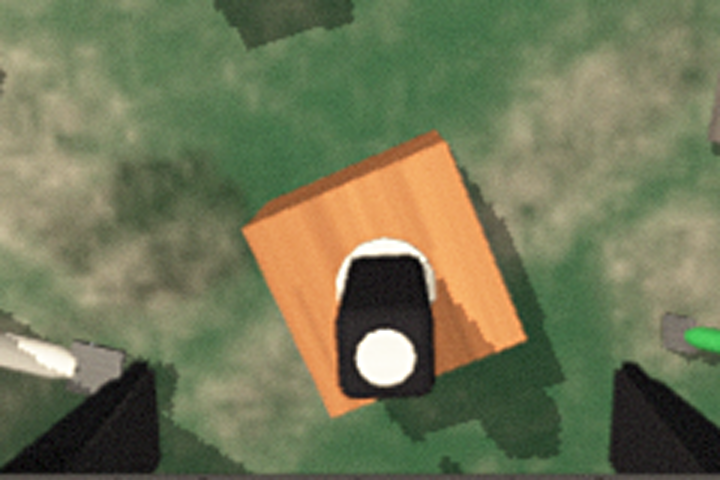

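Run:
```python
from h import *
p=np.load('w1.npy',allow_pickle=True).item();q=np.load('w2.npy',allow_pickle=True).item()
def tri(a,b):
    (o,d),(r,e)=ray(p,*a),ray(q,*b)
    s=np.linalg.lstsq(np.c_[d,-e],r-o,rcond=None)[0]; return np.round(o+d*s[0]),np.round(r+e*s[1])
print(tri((280,140),(240,220)))
for r in cut_out('screwdriver',q)[:2]:
    ys,xs=np.where(r['region']); i=xs.argmin(); print(xs[i],ys[i],[ (int(c),int(ys[xs==c].min()),int(ys[xs==c].max())) for c in range(xs.min(),xs.max(),15) if (xs==c).any()])
print(tri((165,40),(76,190)))
cv2.imwrite('pics/w2.png',q['img'])
print(tri((410,210),(423,212)))
```

```text
(array([ 398., -147.,   27.]), array([ 395., -142.,   27.]))
71 179 [(71, 179, 203), (86, 175, 208), (101, 175, 211), (116, 178, 215), (131, 182, 219), (146, 186, 223), (161, 189, 228), (176, 190, 222), (191, 208, 219), (206, 212, 223), (221, 215, 227), (236, 215, 226)]
421 205 [(421, 205, 214), (436, 209, 216), (451, 212, 220), (466, 204, 233), (481, 207, 233), (496, 210, 233), (511, 213, 232), (526, 215, 232), (541, 218, 232)]
(array([240., -62.,  28.]), array([239., -54.,  30.]))
(array([ 601., -205.,    6.]), array([ 600., -204.,    5.]))
```

View pics/w2.png

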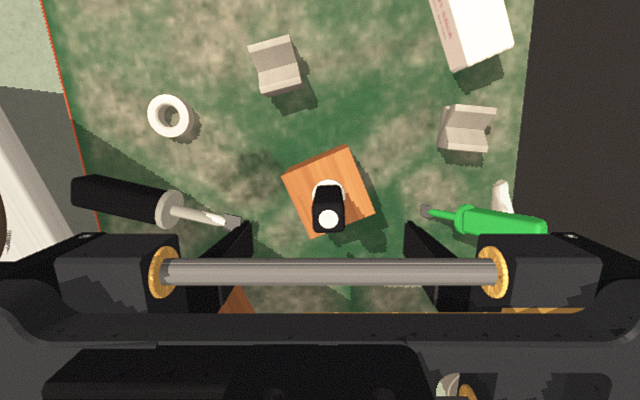

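jog_arm(
  motion=[
    [[0,0,30],0],
    [[0,0,60],0],
    [[0,0,84],0],
    [[0,0,84],0],
  ],
)

```text
t: 3.2
eef_pos: [501.8, -137.7, 109.5]
tcp_rot: [-3.139, -0.0, 1.266]
ft_force: [0.3, -0.1, 0.9]
opening: 1.0
grip_force: 0.0
```

jog_arm(
  motion=[
    [[0,0,0],0],
    [[0,0,0],0],
    [[0,0,0],0],
    [[0,0,0],0],
    [[0,0,0],0],
  ],
  grip=1,
)

```text
t: 3.7
eef_pos: [502.6, -137.5, 111.1]
tcp_rot: [3.141, 0.0, 1.265]
ft_force: [-0.6, 0.4, -0.2]
opening: 0.637
grip_force: 0.0
```

jog_arm(
  motion=[
    [[2,0,0],0],
    [[2,0,0],0],
    [[2,0,0],0],
    [[2,0,0],0],
    [[2,0,0],0],
  ],
)

```text
t: 4.2
eef_pos: [503.0, -135.5, 110.6]
tcp_rot: [-3.141, 0.0, 1.265]
ft_force: [-0.3, 0.5, 0.0]
opening: 0.255
grip_force: 30.0
```

jog_arm(
  motion=[
    [[0,0,0],0],
    [[0,0,0],0],
    [[0,0,0],0],
  ],
)

```text
t: 4.5
eef_pos: [503.0, -135.5, 110.6]
tcp_rot: [-3.141, 0.0, 1.265]
ft_force: [-1.0, 0.3, -0.4]
opening: 0.248
grip_force: 30.0
```

jog_arm(
  motion=[
    [[0,0,-20],0],
    [[0,0,-45],0],
    [[0,0,-80],0],
    [[0,0,-110],0],
    [[0,0,-120],0],
  ],
)

```text
t: 5.0
eef_pos: [503.7, -135.8, 233.2]
tcp_rot: [3.137, 0.0, 1.265]
ft_force: [0.2, 0.3, -1.3]
opening: 0.254
grip_force: 30.0
```

Run:
```python
from h import *
s=state(); print(s['t'],s['eef_pos'],s['tcp_rot'],s['ft_force'])
p=read_camera('scene');w=read_camera('wrist'); np.save('w3.npy',w,allow_pickle=True)
for X in([503,-135.4,130],[503,-135.4,185]): print(proj(p,X),proj(w,X))
u,v=map(int,proj(p,[503,-135.4,150]))
a=cv2.resize(p['img'][v-40:v+40,u-40:u+40],(400,400),interpolation=cv2.INTER_CUBIC)
u,v=map(int,proj(w,[503,-135.4,150]))
b=cv2.resize(w['img'][v-60:v+60,u-60:u+60],(400,400),interpolation=cv2.INTER_CUBIC)
cv2.imwrite('pics/l3.png',np.hstack([a,b]))
```

```text
5.0 [ 503.72434596 -135.78886931  233.2269423 ] [3.13746761e+00 4.53541942e-04 1.26485880e+00] [ 0.23872472  0.27173531 -1.29631175]
(np.float64(339.9949023813103), np.float64(161.23720477924869)) (np.float64(325.73954107625065), np.float64(204.25334084773243))
(np.float64(340.19302620486957), np.float64(140.63445265059332)) (np.float64(325.51804169351146), np.float64(224.73368956231576))
```

View pics/l3.png

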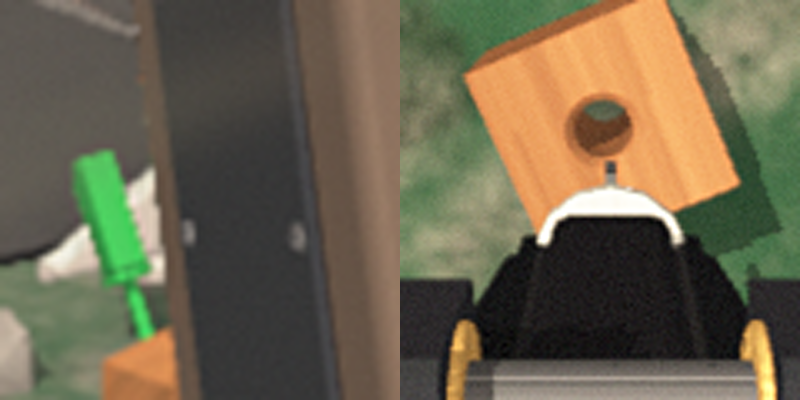

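jog_arm(
  motion=[
    [[44,-12,0],-0.14],
    [[88,-23,0],-0.285],
    [[133,-35,0],-0.43],
    [[178,-46,0],-0.575],
    [[222,-58,0],-0.72],
  ],
)

```text
t: 5.6
eef_pos: [514.0, 95.4, 228.7]
tcp_rot: [-3.139, -0.001, 1.991]
ft_force: [1.3, -0.2, -1.4]
opening: 0.252
grip_force: 30.0
```

jog_arm(
  motion=[
    [[27,14,0],-0.145],
    [[54,28,0],-0.29],
    [[82,42,0],-0.435],
    [[82,42,0],-0.58],
    [[82,42,0],-0.725],
  ],
)

```text
t: 6.1
eef_pos: [519.3, 186.5, 228.2]
tcp_rot: [-3.14, -0.003, 2.718]
ft_force: [0.0, -1.0, -0.7]
opening: 0.249
grip_force: 30.0
```

jog_arm(
  motion=[
    [[0,0,0],-0.14],
    [[0,0,0],-0.28],
    [[0,0,0],-0.42],
    [[0,0,0],-0.56],
    [[0,0,0],-0.64],
  ],
)

```text
t: 6.6
eef_pos: [519.6, 185.4, 228.4]
tcp_rot: [-3.141, -0.003, -2.928]
ft_force: [0.1, 0.4, -1.0]
opening: 0.25
grip_force: 30.0
```

jog_arm(
  motion=[
    [[0,0,0],0],
    [[0,0,0],0],
    [[0,0,0],0],
  ],
)

```text
t: 6.9
eef_pos: [519.9, 185.5, 229.9]
tcp_rot: [-3.141, -0.001, -2.935]
ft_force: [-0.6, -0.8, -1.1]
opening: 0.25
grip_force: 30.0
```

Run:
```python
from h import *
s=state(); print(s['t'],s['eef_pos'],s['tcp_rot'],s['ft_force'],s['joints'])
w=read_camera('wrist'); np.save('w4.npy',w,allow_pickle=True)
for r in cut_out('cap_turn',w): print(r['p'],r['box'])
u,v=map(int,proj(w,[482,181,65]));print(u,v)
cv2.imwrite('pics/w4c.png',cv2.resize(w['img'][v-70:v+80,u-100:u+100],(800,600),interpolation=cv2.INTER_CUBIC))
```

```text
6.9 [519.91551872 185.54731617 229.85600309] [-3.14147865e+00 -1.10626471e-03 -2.93534149e+00] [-0.64990078 -0.76557283 -1.10641706] [ 2.23171093e-01  3.98631748e-01  1.75053999e+00 -1.13689938e-04
  9.93528954e-01 -1.55381437e+00]
0.74 [321.6, 139.3, 353.2, 173.5]
0.62 [287.8, 97.3, 379.0, 209.8]
331 155
```

View pics/w4c.png

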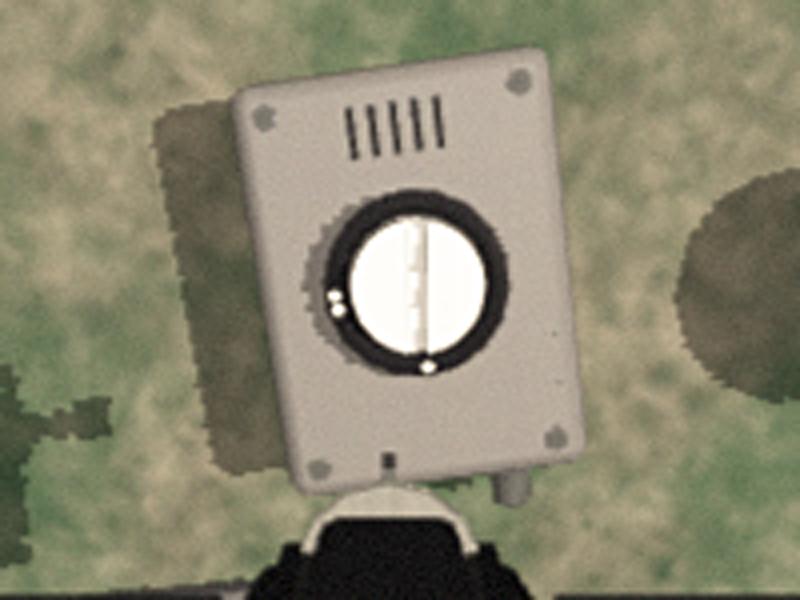

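```bash
cat > rect.py <<'E'
from h import *
def rect(w,c,z,half=25,k=10):
    n=2*half*k
    src=np.float32([proj(w,[c[0]+a,c[1]+b,z]) for a,b in((half,half),(half,-half),(-half,-half),(-half,half))])
    H=cv2.getPerspectiveTransform(src,np.float32([[0,0],[n,0],[n,n],[0,n]]))  # img right=-y, down=-x
    return cv2.warpPerspective(w['img'],H,(n,n),flags=cv2.INTER_CUBIC)
E
python3 - <<'E'
from rect import *
w=np.load('w4.npy',allow_pickle=True).item()
u0,v0=331-100,155-70
px=lambda a,b:(u0+a/4-.4,v0+b/4-.4)
print('cap c at z',[ (z,np.round(atz(w,*px(418,285),z)[:2],1)) for z in(57,65,73)])
for z in (57,65,73):
    c=atz(w,*px(418,285),z)
    a=atz(w,*px(350,285),z);b=atz(w,*px(486,285),z);print(z,'dia',np.linalg.norm(a-b))
print('blade end pred',[ [ (v-q)*4 for v,q in zip(proj(w,np.array([519.9,185.5,129.3])+o*np.array([-.9788,-.205,0])),(u0,v0))] for o in (0,7)])
C=[atz(w,*px(*q),45) for q in((237,92),(548,52),(584,455),(302,490))];print(np.round(C,1)[:,:2],np.mean(C,0))
e=C[0]-C[3]+C[1]-C[2];print('box x yaw',np.arctan2(-e[1],-e[0]))
R=rect(w,atz(w,*px(418,285),65)[:2],65); cv2.imwrite('pics/r4.png',R)
g=cv2.cvtColor(R,cv2.COLOR_BGR2GRAY)
# slot: best rotation: rotate and look at column profile sharpness in radius 15mm
best=[]
for a in np.arange(-30,31,1.):
    M=cv2.getRotationMatrix2D((250,250),a,1);r=cv2.warpAffine(g,M,(500,500))[130:370,200:300].astype(float)
    best.append((r.mean(0).std(),a))
best.sort(reverse=True);print(best[:4])
a=best[0][1];M=cv2.getRotationMatrix2D((250,250),a,1);r=cv2.warpAffine(g,M,(500,500))[130:370,200:300].mean(0);print(np.round(r[::4]).astype(int))
E
```

```text
cap c at z [(57, array([482.7, 185.2])), (65, array([481.9, 184.8])), (73, array([481.2, 184.5]))]
57 dia 37.24223684757588
65 dia 36.30518006813083
73 dia 35.36812328868577
blade end pred [[np.float64(390.39820119310184), np.float64(482.398909255117)], [np.float64(390.4158143355455), np.float64(451.62939296685283)]]
[[442.7 126.3]
 [415.2 207. ]
 [522.4 244.1]
 [550.  164.8]] [482.58046206 185.55543688  45.        ]
box x yaw 0.33895174809952333
[(np.float64(19.10063733534353), np.float64(-12.0)), (np.float64(19.012007524257676), np.float64(-11.0)), (np.float64(18.9018897869789), np.float64(-13.0)), (np.float64(18.65355785894141), np.float64(-10.0))]
[253 254 255 255 255 251 230 208 196 198 206 213 220 229 237 242 247 249
 250 250 249 249 250 252 254]
```

View pics/r4.png

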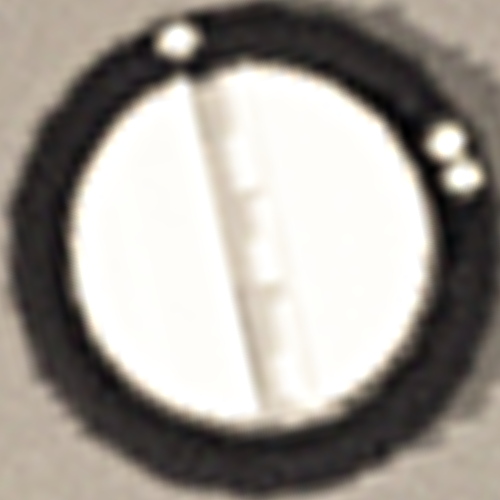

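jog_arm(
  motion=[
    [[19,3,10],-0.008],
    [[37,7,25],-0.008],
    [[37,7,42],-0.008],
    [[37,7,48],-0.008],
    [[37,7,48],-0.008],
  ],
)

```text
t: 7.5
eef_pos: [482.5, 184.8, 182.2]
tcp_rot: [-3.141, -0.001, -2.926]
ft_force: [-0.6, -0.2, -1.5]
opening: 0.251
grip_force: 30.0
```

jog_arm(
  motion=[
    [[0,0,0],0],
    [[0,0,0],0],
    [[0,0,0],0],
  ],
)

```text
t: 7.8
eef_pos: [482.8, 184.8, 183.1]
tcp_rot: [-3.142, 0.001, -2.926]
ft_force: [-0.4, -0.1, -1.5]
opening: 0.253
grip_force: 30.0
```

Run:
```python
from rect import *
s=state(); print(s['t'],s['eef_pos'],s['tcp_rot'],s['ft_force'])
w=read_camera('wrist'); np.save('w5.npy',w,allow_pickle=True)
g=cv2.cvtColor(w['img'],cv2.COLOR_BGR2GRAY)
d=np.array([np.cos(.215),np.sin(.215),0])
for r in(17,15,13,11,9,7):
    P=np.array([482,184.5,67])-d*r; u,v=proj(w,P); print(r,round(u,1),round(v,1),g[round(v),round(u)-11:round(u)+12].tolist())
e=np.array([*s['eef_pos'][:2],s['eef_pos'][2]-100.6]); print('tip end',proj(w,e-d*7),e)
u,v=proj(w,e-d*7)
for k in range(-12,8,2): print(round(v)+k,g[round(v)+k,round(u)-8:round(u)+9].tolist())
```

```text
7.8 [482.75504037 184.82732075 183.08041468] [-3.14151468e+00  9.17722249e-04 -2.92554127e+00] [-0.39900222 -0.09257897 -1.50266902]
17 328.5 182.2 [69, 123, 148, 139, 147, 176, 213, 240, 249, 250, 253, 236, 215, 202, 187, 241, 249, 241, 221, 188, 175, 181, 149]
15 328.5 184.4 [146, 170, 230, 255, 255, 255, 255, 253, 250, 247, 252, 255, 237, 201, 189, 254, 255, 254, 255, 255, 254, 246, 218]
13 328.4 186.5 [255, 254, 253, 253, 253, 252, 252, 252, 251, 245, 252, 243, 218, 200, 190, 254, 254, 253, 252, 252, 252, 251, 252]
11 328.4 188.6 [252, 252, 253, 252, 252, 252, 252, 252, 250, 247, 253, 236, 206, 202, 191, 253, 254, 252, 252, 252, 251, 251, 252]
9 328.4 190.7 [252, 252, 252, 252, 252, 252, 252, 252, 251, 248, 238, 218, 205, 200, 193, 253, 255, 252, 253, 252, 252, 252, 252]
7 328.4 192.8 [252, 252, 252, 252, 252, 252, 252, 253, 252, 249, 227, 205, 208, 200, 192, 253, 254, 253, 252, 252, 252, 251, 252]
tip end (np.float64(328.66349964810826), np.float64(197.72686429300856)) [482.75504037 184.82732075  82.48041468]
186 [252, 252, 252, 252, 250, 246, 252, 255, 239, 201, 190, 254, 255, 253, 252, 252, 252]
188 [252, 251, 252, 253, 250, 246, 252, 238, 209, 202, 193, 252, 255, 253, 252, 252, 252]
190 [252, 252, 252, 253, 251, 247, 253, 238, 209, 200, 192, 253, 255, 253, 252, 252, 252]
192 [252, 252, 252, 252, 252, 248, 225, 208, 206, 201, 193, 253, 254, 253, 252, 252, 252]
194 [252, 252, 252, 252, 252, 247, 229, 216, 210, 199, 189, 253, 255, 252, 252, 252, 251]
196 [252, 252, 253, 252, 252, 249, 254, 255, 240, 201, 186, 253, 254, 252, 252, 252, 252]
198 [252, 252, 252, 254, 255, 224, 170, 168, 160, 193, 194, 253, 255, 253, 252, 252, 252]
200 [252, 252, 252, 245, 254, 198, 70, 44, 93, 180, 192, 254, 255, 252, 252, 252, 252]
202 [252, 252, 253, 254, 255, 210, 113, 104, 134, 190, 193, 253, 255, 252, 252, 251, 252]
204 [253, 254, 255, 255, 255, 214, 122, 114, 138, 186, 199, 255, 255, 254, 253, 252, 252]
```

jog_arm(
  motion=[
    [[0.7,0.6,2],0],
    [[0.7,0.6,5],0],
    [[0.7,0.6,8],0],
    [[0.7,0.6,9],0],
  ],
)

```text
t: 8.25
eef_pos: [481.5, 185.2, 173.1]
tcp_rot: [-3.141, -0.001, -2.925]
ft_force: [-0.3, -0.2, -1.8]
opening: 0.248
grip_force: 30.0
```

jog_arm(
  motion=[
    [[0,0,1],0],
    [[0,0,2],0],
    [[0,0,3],0],
    [[0,0,4],0],
  ],
)

```text
t: 8.65
eef_pos: [481.7, 185.2, 169.5]
tcp_rot: [-3.142, 0.0, -2.925]
ft_force: [-0.0, -0.6, -0.6]
opening: 0.248
grip_force: 30.0
```

jog_arm(
  motion=[
    [[0,0,0.7],0],
    [[0,0,1.4],0],
    [[0,0,2],0],
    [[0,0,2],0],
  ],
)

```text
t: 9.05
eef_pos: [481.6, 185.2, 167.5]
tcp_rot: [-3.142, -0.0, -2.925]
ft_force: [-0.8, 0.4, -1.4]
opening: 0.253
grip_force: 30.0
```

Tip is at about z=67, no contact yet. Continue slowly.

jog_arm(
  motion=[
    [[0,0,0.7],0],
    [[0,0,1.4],0],
    [[0,0,2],0],
    [[0,0,2],0],
  ],
)

```text
t: 9.45
eef_pos: [481.6, 185.2, 165.5]
tcp_rot: [-3.141, -0.0, -2.925]
ft_force: [-0.5, -0.7, -1.3]
opening: 0.251
grip_force: 30.0
```

jog_arm(
  motion=[
    [[0,0,0.7],0],
    [[0,0,1.4],0],
    [[0,0,2],0],
    [[0,0,2],0],
  ],
)

```text
t: 9.85
eef_pos: [481.6, 185.2, 163.5]
tcp_rot: [-3.141, -0.0, -2.925]
ft_force: [-0.6, -0.6, -1.7]
opening: 0.251
grip_force: 30.0
```

jog_arm(
  motion=[
    [[0,0,0.5],0],
    [[0,0,1],0],
    [[0,0,1.5],0],
    [[0,0,1.5],0],
  ],
)

```text
t: 10.25
eef_pos: [481.6, 185.2, 162.0]
tcp_rot: [-3.141, -0.0, -2.925]
ft_force: [-0.1, 0.3, -0.8]
opening: 0.249
grip_force: 30.0
```

jog_arm(
  motion=[
    [[0,0,0.5],0],
    [[0,0,1],0],
    [[0,0,1.5],0],
    [[0,0,1.5],0],
  ],
)

```text
t: 10.65
eef_pos: [481.6, 185.2, 160.5]
tcp_rot: [-3.142, -0.0, -2.925]
ft_force: [0.3, -0.5, -1.9]
opening: 0.248
grip_force: 30.0
```

jog_arm(
  motion=[
    [[0,0,0.5],0],
    [[0,0,1],0],
    [[0,0,1.5],0],
    [[0,0,1.5],0],
  ],
)

```text
t: 11.05
eef_pos: [481.6, 185.2, 159.0]
tcp_rot: [-3.142, -0.0, -2.925]
ft_force: [0.2, -0.6, -2.7]
opening: 0.252
grip_force: 30.0
```

jog_arm(
  motion=[
    [[0,0,0.5],0],
    [[0,0,1],0],
    [[0,0,1.5],0],
    [[0,0,1.5],0],
  ],
)

```text
t: 11.45
eef_pos: [481.6, 185.2, 157.5]
tcp_rot: [-3.141, -0.0, -2.925]
ft_force: [-0.2, 0.2, -1.7]
opening: 0.252
grip_force: 30.0
```

jog_arm(
  motion=[
    [[0,0,0.5],0],
    [[0,0,1],0],
    [[0,0,1.5],0],
    [[0,0,1.5],0],
  ],
)

```text
t: 11.85
eef_pos: [481.7, 185.2, 156.2]
tcp_rot: [-3.141, 0.0, -2.925]
ft_force: [-1.3, 0.6, 1.7]
opening: 0.25
grip_force: 30.0
```

jog_arm(
  motion=[
    [[0,0,0.5],0],
    [[0,0,1],0],
    [[0,0,1.5],0],
    [[0,0,1.5],0],
  ],
)

```text
t: 12.25
eef_pos: [481.7, 185.2, 155.0]
tcp_rot: [-3.141, 0.0, -2.925]
ft_force: [-1.3, -0.0, 6.8]
opening: 0.249
grip_force: 30.0
```

jog_arm(
  motion=[
    [[0,0,0.8],0],
    [[0,0,1.6],0],
    [[0,0,2.4],0],
    [[0,0,3],0],
    [[0,0,3],0],
  ],
)

```text
t: 12.75
eef_pos: [481.7, 185.3, 152.2]
tcp_rot: [-3.141, 0.001, -2.925]
ft_force: [-1.4, -1.2, 10.0]
opening: 0.251
grip_force: 30.0
```

Run:
```python
from h import *
s=state(); print(s['t'],s['eef_pos'],s['tcp_rot'],s['ft_force'],s['moment'])
```

```text
12.75 [481.71588661 185.27222755 152.18620007] [-3.14148282e+00  6.53014770e-04 -2.92529265e+00] [-1.36414226 -1.16183684  9.96743745] [-0.03641862  0.45931904 -0.02942113]
```

jog_arm(
  motion=[
    [[0,0,0.6],0],
    [[0,0,1.2],0],
    [[0,0,1.8],0],
    [[0,0,2.4],0],
    [[0,0,2.4],0],
  ],
)

```text
t: 13.25
eef_pos: [481.7, 185.3, 150.0]
tcp_rot: [-3.141, 0.001, -2.925]
ft_force: [-2.9, -1.0, 12.1]
opening: 0.253
grip_force: 30.0
```

jog_arm(
  motion=[
    [[0,0,0.2],0],
    [[0,0,0.4],0],
    [[0,0,0.4],0],
  ],
)

```text
t: 13.55
eef_pos: [481.8, 185.3, 149.9]
tcp_rot: [-3.141, 0.001, -2.925]
ft_force: [-3.8, -0.8, 15.1]
opening: 0.249
grip_force: 30.0
```

jog_arm(
  motion=[
    [[0,0,0.1],0.04],
    [[0,0,0.1],0.08],
    [[0,0,0.1],0.12],
    [[0,0,0.1],0.16],
    [[0,0,0.1],0.2],
  ],
)

```text
t: 14.05
eef_pos: [481.8, 185.4, 149.9]
tcp_rot: [3.141, 0.001, -3.127]
ft_force: [-3.7, 0.3, 15.9]
opening: 0.25
grip_force: 30.0
```

Run:
```python
from h import *
s=state(); print(s['t'],s['eef_pos'],s['tcp_rot'],s['ft_force'],s['moment'])
```

```text
14.05 [481.75187864 185.37331268 149.88896878] [ 3.14131848e+00  1.15791490e-03 -3.12693941e+00] [-3.69301494  0.32965921 15.85332126] [0.01568839 0.92392913 0.05792345]
```

jog_arm(
  motion=[
    [[0,0,0],0.05],
    [[0,0,0],0.1],
    [[0,0,0],0.15],
    [[0,0,0],0.2],
    [[0,0,0],0.25],
  ],
)

```text
t: 14.55
eef_pos: [481.7, 185.5, 149.9]
tcp_rot: [3.141, 0.001, 2.906]
ft_force: [-4.4, 1.0, 16.0]
opening: 0.251
grip_force: 30.0
```

Run:
```python
from h import *
s=state(); print(s['t'],s['eef_pos'],s['tcp_rot'],s['ft_force'],s['moment'])
```

```text
14.55 [481.69598746 185.53995488 149.85869506] [3.14075003e+00 8.63614748e-04 2.90562491e+00] [-4.41270884  1.03427903 15.99369398] [0.40293317 0.98550248 0.03524367]
```

jog_arm(
  motion=[
    [[0,0,0],0.07],
    [[0,0,0],0.14],
    [[0,0,0],0.21],
    [[0,0,0],0.28],
    [[0,0,0],0.35],
  ],
)

```text
t: 15.05
eef_pos: [481.8, 185.8, 149.9]
tcp_rot: [3.14, 0.0, 2.555]
ft_force: [-4.1, 3.4, 15.8]
opening: 0.251
grip_force: 30.0
```

Run:
```python
from h import *
s=state(); print(s['t'],s['eef_pos'],s['tcp_rot'],s['ft_force'],s['moment'])
```

```text
15.05 [481.7573983  185.76542307 149.88189596] [3.14002155e+00 4.67821295e-04 2.55462246e+00] [-4.06942768  3.40514366 15.81156415] [0.95157588 0.96786963 0.01474804]
```

jog_arm(
  motion=[
    [[0,0,0],0.07],
    [[0,0,0],0.14],
    [[0,0,0],0.21],
    [[0,0,0],0.28],
    [[0,0,0],0.35],
  ],
)

```text
t: 15.55
eef_pos: [481.9, 186.0, 149.9]
tcp_rot: [3.139, -0.0, 2.205]
ft_force: [-4.4, 5.5, 15.4]
opening: 0.255
grip_force: 30.0
```

Run:
```python
from h import *
s=state(); print(s['t'],s['eef_pos'],s['tcp_rot'],s['ft_force'],s['moment'])
```

```text
15.55 [481.92857029 185.96203873 149.89885862] [ 3.13930282e+00 -1.39097288e-04  2.20450821e+00] [-4.44749955  5.47806434 15.36560752] [1.20954445 0.82243612 0.03098857]
```

jog_arm(
  motion=[
    [[0,0,0],0.06],
    [[0,0,0],0.12],
    [[0,0,0],0.18],
    [[0,0,0],0.24],
    [[0,0,0],0.29],
  ],
)

```text
t: 16.05
eef_pos: [482.1, 186.1, 149.9]
tcp_rot: [3.139, -0.001, 1.915]
ft_force: [-2.5, 6.2, 14.2]
opening: 0.249
grip_force: 30.0
```

Run:
```python
from h import *
s=state(); print(s['t'],s['eef_pos'],s['tcp_rot'],s['ft_force'],s['moment'])
```

```text
16.05 [482.08826224 186.12067492 149.92628903] [ 3.13890542e+00 -9.20522209e-04  1.91490013e+00] [-2.51004144  6.24915251 14.15540828] [ 1.46002225  0.70142784 -0.01741783]
```

jog_arm(
  motion=[
    [[0,0,-1],0],
    [[0,0,-2.5],0],
    [[0,0,-4],0],
    [[0,0,-6],0],
    [[0,0,-8],0],
  ],
)

```text
t: 16.55
eef_pos: [481.9, 185.5, 157.1]
tcp_rot: [3.141, -0.0, 1.918]
ft_force: [0.4, 0.8, -0.9]
opening: 0.249
grip_force: 30.0
```

jog_arm(
  motion=[
    [[0,0,-3],0],
    [[0,0,-8],0],
    [[0,0,-20],0],
    [[0,0,-40],0],
    [[0,0,-72],0],
  ],
)

```text
t: 17.05
eef_pos: [480.9, 185.0, 229.0]
tcp_rot: [-3.139, -0.0, 1.918]
ft_force: [0.8, -0.2, -0.9]
opening: 0.254
grip_force: 30.0
```

Run:
```python
from h import *
s=state(); print(s['t'],s['eef_pos'],s['tcp_rot'],s['ft_force'],s['moment'],s['joints'])
```

```text
17.05 [480.93655586 184.98938207 228.97146949] [-3.13859608e+00 -1.80282628e-04  1.91766781e+00] [ 0.80468868 -0.23247237 -0.87539914] [-0.0111443  -0.13107529  0.0222981 ] [ 2.39026998e-01  3.49376547e-01  1.83603378e+00 -1.75033033e-04
  9.59180902e-01 -1.07744035e-01]
```

jog_arm(
  motion=[
    [[-20,0,0],0],
    [[-40,0,0],0],
    [[-45,0,0],0],
    [[-45,0,0],0],
  ],
)

```text
t: 17.45
eef_pos: [497.0, 142.5, 229.0]
tcp_rot: [-3.142, 0.0, 1.916]
ft_force: [-0.2, -0.5, -1.3]
opening: 0.25
grip_force: 30.0
```

Run:
```python
from rect import *
s=state(); print(s['t'],s['eef_pos'],s['tcp_rot'])
w=read_camera('wrist'); np.save('w6.npy',w,allow_pickle=True)
R=rect(w,(482.4,184.8),61); cv2.imwrite('pics/r6.png',R)
g=cv2.cvtColor(R,cv2.COLOR_BGR2GRAY)
m=((g>200).astype(np.uint8)); n,l,st,ce=cv2.connectedComponentsWithStats(m)
print([(st[i].tolist(),ce[i].round().tolist()) for i in range(1,n) if st[i][4]>300])
i=1+st[1:,4].argmax(); cx,cy=ce[i]
best=[]
for a in np.arange(-90,90,2.):
    M=cv2.getRotationMatrix2D((cx,cy),a,1);M[:,2]+=[250-cx,250-cy];r=cv2.warpAffine(g,M,(500,500))[130:370,200:300].astype(float)
    best.append((round(r.mean(0).std(),1),a))
best.sort(reverse=True);print(best[:5])
```

```text
17.45 [496.95479366 142.50231066 229.04705098] [-3.14156043e+00  5.13526646e-05  1.91641345e+00]
[([156, 18, 30, 31, 711], [169.0, 33.0]), ([65, 65, 361, 360, 100208], [244.0, 244.0]), ([425, 123, 47, 63, 1402], [447.0, 154.0])]
[(np.float64(5.0), np.float64(70.0)), (np.float64(4.7), np.float64(72.0)), (np.float64(4.7), np.float64(68.0)), (np.float64(4.0), np.float64(74.0)), (np.float64(4.0), np.float64(66.0))]
```

jog_arm(
  motion=[
    [[-44,-15,0],0],
    [[-88,-30,0],0],
    [[-132,-44,0],0],
    [[-176,-59,0],0],
    [[-220,-74,0],0],
  ],
)

```text
t: 18.0
eef_pos: [502.0, -90.1, 228.8]
tcp_rot: [-3.142, -0.0, 1.919]
ft_force: [0.9, 0.3, -0.2]
opening: 0.252
grip_force: 30.0
```

jog_arm(
  motion=[
    [[-25,-8,0],0],
    [[-43.6,-14.6,0],0],
    [[-43.6,-14.6,0],0],
    [[-43.6,-14.6,0],0],
    [[-43.6,-14.6,0],0],
  ],
)

```text
t: 18.5
eef_pos: [503.2, -133.8, 228.7]
tcp_rot: [-3.141, -0.0, 1.919]
ft_force: [-0.3, 0.2, -1.2]
opening: 0.25
grip_force: 30.0
```

Run:
```python
from h import *
s=state(); print(s['t'],s['eef_pos'],s['tcp_rot'])
w=read_camera('wrist'); np.save('w7.npy',w,allow_pickle=True)
for r in cut_out('stand',w): print(r['p'],r['box'])
yaw=s['tcp_rot'][2];tx=np.array([np.cos(yaw),np.sin(yaw),0])
print('blade end pred',proj(w,s['eef_pos']-[0,0,100.6]+7*tx),'hole',proj(w,[503,-135.5,65]))
u,v=map(int,proj(w,s['eef_pos']-[0,0,100.6]+7*tx));g=cv2.cvtColor(w['img'],cv2.COLOR_BGR2GRAY)
for k in range(-6,8,2): print(v+k,u-8,g[v+k,u-8:u+9].tolist())
h=cv2.cvtColor(w['img'],cv2.COLOR_BGR2HSV); m=((h[...,0]>5)&(h[...,0]<20)&(h[...,1]>110)).astype(np.uint8)
n,l,st,ce=cv2.connectedComponentsWithStats(m); print([(st[i].tolist()) for i in range(1,n) if st[i][4]>500])
print([(q,np.round(proj(w,[*q,65]),1)) for q in((464.1,-104.2),(534.3,-97.4),(541,-166.9),(471.2,-173.8))])
```

```text
18.5 [ 503.21890411 -133.83854083  228.71191765] [-3.14138931e+00 -3.12990873e-04  1.91887587e+00]
0.85 [290.0, 149.1, 364.5, 219.1]
0.7 [59.3, 180.8, 198.7, 302.4]
blade end pred (np.float64(327.6194576627762), np.float64(197.27637033814662)) hole (np.float64(326.93749291054166), np.float64(191.03646935378967))
191 319 [61, 63, 63, 64, 69, 65, 69, 61, 68, 72, 69, 78, 82, 71, 73, 75, 99]
193 319 [87, 88, 98, 96, 79, 93, 82, 71, 72, 72, 69, 66, 82, 97, 105, 107, 131]
195 319 [113, 89, 90, 95, 93, 108, 106, 104, 102, 105, 112, 109, 119, 112, 109, 129, 163]
197 319 [148, 151, 133, 110, 102, 100, 103, 113, 109, 110, 115, 122, 127, 133, 163, 171, 175]
199 319 [162, 164, 165, 169, 168, 166, 172, 131, 94, 78, 101, 153, 173, 177, 175, 180, 172]
201 319 [174, 173, 173, 170, 172, 179, 180, 139, 89, 71, 87, 155, 181, 176, 178, 177, 173]
203 319 [178, 179, 174, 177, 186, 183, 184, 162, 133, 130, 139, 169, 180, 181, 180, 174, 175]
[[35, 55, 87, 189, 589], [289, 148, 78, 74, 3690], [61, 182, 138, 76, 7786], [118, 285, 76, 29, 676], [359, 307, 104, 7, 585]]
[((464.1, -104.2), array([302.5, 151.7])), ((534.3, -97.4), array([366.4, 168.2])), ((541, -166.9), array([349.1, 227.7])), ((471.2, -173.8), array([288.5, 213. ]))]
```

jog_arm(
  motion=[
    [[-1.5,-0.8,15],0],
    [[-1.5,-0.8,35],0],
    [[-1.5,-0.8,55],0],
    [[-1.5,-0.8,55],0],
    [[-1.5,-0.8,55],0],
  ],
)

```text
t: 19.1
eef_pos: [503.2, -136.3, 174.1]
tcp_rot: [-3.141, -0.0, 1.918]
ft_force: [1.2, -1.1, -1.2]
opening: 0.25
grip_force: 30.0
```

jog_arm(
  motion=[
    [[0,0,4],0],
    [[0,0,8],0],
    [[0,0,12],0],
    [[0,0,16],0],
    [[0,0,20],0],
  ],
)

```text
t: 19.6
eef_pos: [503.0, -136.8, 153.5]
tcp_rot: [3.142, 0.0, 1.918]
ft_force: [0.5, 0.5, -1.0]
opening: 0.25
grip_force: 30.0
```

Inside the hole without contact. Nudge back 1 mm in y and go on.

jog_arm(
  motion=[
    [[1.2,0.4,8],0],
    [[1.2,0.4,16],0],
    [[1.2,0.4,24],0],
    [[1.2,0.4,32],0],
    [[1.2,0.4,36],0],
  ],
)

```text
t: 20.1
eef_pos: [502.7, -135.5, 116.7]
tcp_rot: [-3.141, -0.001, 1.918]
ft_force: [-0.4, -0.8, -0.7]
opening: 0.253
grip_force: 30.0
```

jog_arm(
  motion=[
    [[0,0,1],0],
    [[0,0,2],0],
    [[0,0,3],0],
    [[0,0,4],0],
    [[0,0,4],0],
  ],
)

```text
t: 20.6
eef_pos: [503.0, -135.6, 113.8]
tcp_rot: [3.141, 0.0, 1.918]
ft_force: [0.3, 0.2, -1.6]
opening: 0.252
grip_force: 30.0
```

jog_arm(
  motion=[
    [[0,0,1],0],
    [[0,0,2],0],
    [[0,0,2.5],0],
    [[0,0,2.5],0],
  ],
)

```text
t: 21.0
eef_pos: [503.0, -135.5, 111.1]
tcp_rot: [-3.141, -0.0, 1.918]
ft_force: [-0.2, -0.5, -1.1]
opening: 0.253
grip_force: 30.0
```

jog_arm(
  motion=[
    [[0,0,0.4],0],
    [[0,0,0.8],0],
    [[0,0,0.8],0],
  ],
)

```text
t: 21.3
eef_pos: [503.0, -135.5, 110.6]
tcp_rot: [3.141, 0.0, 1.918]
ft_force: [-1.2, 1.5, 1.2]
opening: 0.251
grip_force: 30.0
```

jog_arm(
  motion=[
    [[0,0,0],0],
    [[0,0,0],0],
    [[0,0,0],0],
    [[0,0,0],0],
    [[0,0,0],0],
  ],
  grip=0.4,
)

```text
t: 21.8
eef_pos: [503.0, -135.5, 110.4]
tcp_rot: [3.142, 0.0, 1.918]
ft_force: [-0.5, -0.4, -0.2]
opening: 0.581
grip_force: 0.0
```

jog_arm(
  motion=[
    [[0,0,0],0],
    [[0,0,-10],0],
    [[0,0,-30],0],
    [[0,0,-60],0],
    [[0,0,-100],0],
  ],
)

```text
t: 22.3
eef_pos: [502.4, -135.3, 211.2]
tcp_rot: [-3.14, -0.001, 1.918]
ft_force: [0.9, -0.8, 0.2]
opening: 0.599
grip_force: 0.0
```

jog_arm(
  motion=[
    [[0,0,-25],0],
    [[0,0,-50],0],
    [[0,0,-50],0],
    [[0,0,-50],0],
  ],
)

```text
t: 22.7
eef_pos: [502.8, -135.4, 260.9]
tcp_rot: [3.141, 0.001, 1.918]
ft_force: [1.0, 0.3, 0.1]
opening: 0.599
grip_force: 0.0
```

Run:
```python
from rect import *
s=state(); print(s['t'],s['eef_pos'],s['opening'],s['ft_force'])
w=read_camera('wrist'); g=cv2.cvtColor(w['img'],cv2.COLOR_BGR2GRAY)
print(np.round([proj(w,[503,-135.5,140]),proj(w,[503,-135.5,68])],1))
for r in cut_out('screwdriver',w)+cut_out('stand',w)+cut_out('v_block',w): print(r['p'],r['box'])
u,v=proj(w,[503,-135.5,140]);u,v=int(u),int(v)
m=(g[v-18:v+19,u-18:u+19]>200).astype(np.uint8); n,l,st,ce=cv2.connectedComponentsWithStats(m); print([(st[i].tolist(),(ce[i]+[u-18,v-18]).round(1).tolist()) for i in range(1,n) if st[i][4]>15])
t=read_camera('top')
for r in cut_out('v_block',t): print('top v',r['p'],r['box'])
print(np.round(proj(t,[489,-6,30])))
```

```text
22.7 [ 502.78339635 -135.39884452  260.87791833] 0.599160422178935 [1.02128374 0.2607206  0.11194855]
[[327.7 199.3]
 [327.6 184.4]]
0.92 [315.5, 175.8, 340.8, 208.3]
0.66 [129.7, 28.9, 254.2, 162.3]
0.59 [88.1, 173.0, 207.9, 259.1]
0.58 [291.1, 146.4, 362.4, 218.1]
0.91 [331.8, 45.1, 382.5, 100.2]
[([30, 0, 3, 8, 18], [340.2, 184.3]), ([12, 12, 15, 14, 165], [327.8, 199.6])]
top v 0.62 [304.5, 179.8, 319.4, 199.1]
[310. 191.]
```

```bash
python3 -c "
from cell import job_done; print(job_done())"
```

```text
the job is handed in; nothing more can be done
None
```

The battery cap is pressed, turned and locked (measured at about 1.5 rad, past the 1.27 needed), and the screwdriver is back upright and fully home in its stand; the job was handed in at about 23 s, though a larger black look-alike screwdriver fell over early on, most likely by itself, and lies on the bench near its front edge.

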